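Open the dust gate and lock it

ROBOT

A 7-joint arm with a two-finger parallel gripper is mounted at the origin on the work surface. World frame = base frame: x ahead of the robot, y to its left, z up, the work surface at z = 0. Lengths are in m, angles in rad, forces in N, time in s.
With the tool pointing down it reaches from about 0.35 to 0.9 m from the base axis. Payload 8.1 kg.
Tool frame: the origin (TCP) lies midway between the tips of the shut fingers; the grasp point (between the pads) lies 19 mm behind it; z points along the fingers, x is the direction in which the jaws open and shut, and the axes are right-handed (so a half turn about z gives the same grasp; the last joint's range is limited). The gripper opens to 92 mm and grips with 3 to 60 N. Pads are 19 mm wide; open, the fingers measure 130 mm over their backs; the gripper's body (75 mm by 190 mm) begins 47 mm behind the grasp point.
Start: joints at [-1.251, 0.434, 0.025, 1.573, -0.012, 1.134, -0.075], TCP at [0.256, 0.57, 0.227] pointing down, gripper open.
Joint ranges: [-2.62, 2.62], [-0.44, 2.09], [-1.27, 1.32], [0.08, 2.57], [-1.32, 4.46], [0.12, 2], [-2.74, 2.74]. Speed limits (rad/s): [2.22, 2.22, 3.01, 3.01, 3.14, 3.14, 3.14].

INTERFACE

Orientations are given as a rotation vector (axis times angle).
In Python, from cell import arm gives the robot as it stands. The module is installed in compiled form; this text tells all that it offers.
- The arm moves only by the tool play_rows, never from a script. Its argument "motion" is a list of rows, each a list of 7 numbers: the gripper's target within -1 to 1 (fully open at 1, half-way at 0, shut at -1), then the shift along the tool's x, y, z in mm, then the turn, a rotation vector about the tool's x, y, z in rad. In form: [[claw, tx, ty, tz, ax, ay, az], ...]. A call has 1 to 10 rows; each row is the pose to reach, as a shift and turn from the pose measured when the call began, along the tool's axes at that moment; what a row does not reach only later rows make up. A row lasts 1/10 s, in which the tool goes at most 50 mm and 8.59 degrees, less where a joint would pass 70% of its speed; a pose out of reach is approached as far as the arm can. A call with a gripper value outside its range is refused whole. The fingers move at their own pace and stop on an object; "force" is the grip in N (left out, the last holds). Time passes only in rows, so rows that repeat a pose let the fingers close. It gives the time, the measured TCP pose, the force and the opening at its end, in the units of the state.
- arm.observe(): the state, without advancing time (a new reading comes with each control period).
- arm.get_image(name): name is "scene" or "top" or "wrist"; returns a dict with "img" (480x640x3 uint8, blue, green, red), "depth" (480x640 float32, m along the optical axis (not along the pixel's ray), 0 where there is no reading), "K" (3x3 intrinsics, pixels), "k1" (the pictures are not rectified: a ray, as slopes to the right and down, at radius r is drawn at 1 + k1 r^2 times it, then the intrinsics apply), "rvec" (rotation vector, rad) and "tvec" (3), from world to camera coordinates, as OpenCV has them. Camera axes: x right, y down, z forward; pixel columns grow to the right and rows downward; lengths in m; the calibration is good to about 2 mm. A picture is of the moment at which its call begins.
- arm.sign_off(): hands the job in, once; it reports no verdict.
Trained networks look in a picture, given as the dict that the camera call returned (one of the last four; its "shot" number tells which), for a name from the list of things; names that differ only in an ending like _2 or _b are one class to them, and where a whole thing is asked for, a point or a joint stands for the part that bears it (a point fixed in the world has none). Each returns a list of dicts, best first, with "score" (0 to 1); they miss things now and then, are a little off and sometimes report something else, mostly with a low value. They report only what shows in the picture. A call takes as long as a camera call.
- arm.look_for(picture, query): "box" ([left, top, width, height] as shares, 0 to 1, of the picture: columns of its width, rows of its height, round what is visible of it).
The state is a dict: "clock": time; "joints": joint angles; "dq": joint speeds; "joint_efforts": joint torques, N m; "position": TCP position; "ee_rot": TCP orientation; "force": force on the tool from outside, world axes, zero at the start; "ft_torque": the same for the moment, N m; "width": opening from 0.0 (shut) to 1.0 (fully open).
Only numpy, scipy, OpenCV 4.12 (cv2) and the standard library are available. Lean on these libraries where they do the work, as an engineer would, in place of code of your own. Each camera call takes 0.05 s, during which the arm holds its last target. There are 200 camera calls.

TASK

Open the dust-extraction gate that has the yellow knob: with closed fingertips push the knob along its L-shaped slot to the corner, then push it round the corner and all the way to the closed end of the short leg, where it locks the gate open. Only push the knob: do not take it between the fingers or pull it up. Leave the blue-knobbed gate shut and the loose things where they stand.

Things in the scene. Friction and masses are not known exactly. Their poses are not given: they have to be found in the camera images.
- yellow_gate: Dust gate with the yellow knob: low grey housing fixed to the bench, 250 x 200 mm (its x, y), flat cover 52 mm above the bench, hose stub 48 mm across x 30 mm on its +x end. Origin: centre of the underside, z up. The knob's 14 mm pin runs in an 18 mm wide L slot: axis from shut end (-55, -55) mm by the long leg along +x to (20, -55), then the short leg along +y to closed end (20, -10).
- yellow_knob (a point): Middle of the yellow knob: upright cylinder 30 mm across, 34 mm tall, underside 6 mm and top 40 mm above the cover; this point is on its axis, 23 mm above the cover. It takes about 3 to 6 N to push sideways, does not tip and stays where it is left. An aluminium shutter under the square suction opening moves with it.
- slot_corner (a point): Corner of the yellow gate's slot: where the centre lines of its legs meet, 75 mm from the shut end, level with the cover top
- slot_end (a point): Knob axis position at the closed end of the yellow gate's short leg, 45 mm from the corner, level with the cover top
- yellow_slide (a joint): Travel of the yellow knob along the long leg (housing +x), m: 0 at the shut end, 0.075 in line with the short leg (0.077 against the slot's wall).
- yellow_cross (a joint): Travel of the yellow knob along the short leg (housing +y), m: 0 in line with the long leg, 0.045 at the closed end (0.047 hard against it).
- yellow_lift (a joint): How far the yellow knob is pulled up, m: 0 down (as it should stay), 0.015 at most; a spring (4 N at rest, 0.8 N more per mm) holds it down.
- blue_gate: A second gate, alike in all but its blue knob; it is to stay shut. Same size, origin and axes as the yellow one.
- blue_knob (a point): Middle of the blue knob, same shape and height as the yellow one, at the shut end of its slot.
- bobbin: Bystander: pale wooden bobbin, 38 mm across, 40 mm tall, stands loose on the cover of the yellow gate near housing point (95, 60) mm; origin at its underside.
- finial: Bystander: dark turned wooden finial, 36 mm across, 42 mm tall, stands loose on the cover of the blue gate near housing point (95, 60) mm; origin at its underside.
- bowl: Bystander: pale wooden bowl, 110 mm across, 50 mm tall; origin at its underside.
- wax: Bystander: jar of wax with a brass lid, 68 mm across, 60 mm tall; origin at its underside.
- gouge: Bystander: turning tool with a wooden handle, 260 mm long, lying flat; origin at its underside, lying along its own x.
- mug: Bystander: blue mug, 80 mm across, 90 mm tall; origin at its underside.
- mallet: Bystander: small mallet, 200 mm long, lying flat; origin at its underside, lying along its own x.

How it is judged:
On the way:
1. the yellow knob is pushed along the long leg to the corner (value of joint yellow_slide above 0.068 m and value of joint yellow_cross below 0.02 m).
At the end, for the whole second after the job is handed in: The yellow knob rests, down, at the closed end of the short leg: at least 70 mm along the long leg and at least 41 mm of 45 mm along the short leg; the blue knob is within 6 mm and each loose thing within 20 mm of where it began (value of joint yellow_slide above 0.07 m and value of joint yellow_cross above 0.041 m and value of joint yellow_lift below 0.003 m and velocity of joint yellow_cross below 0.01 m/s and distance of blue_knob from where it was at the start of the episode below 0.006 m and distance of each of bobbin, finial, bowl, wax, gouge, mug, mallet from where it was at the start of the episode below 0.02 m); the robot touches nothing.
It fails at once if the yellow knob is pulled up by more than 8 mm (value of joint yellow_lift above 0.008 m).
It fails at once if the yellow knob is taken between the fingers (horizontal distance between the grasp point and yellow_knob below 0.01 m and z of the grasp point in the frame of yellow_knob below 0.025 m).
It fails at once if the blue knob is moved by more than 6 mm (distance of blue_knob from where it was at the start of the episode above 0.006 m).
It fails at once if a loose thing is moved or lifted by more than 20 mm (distance of any of bobbin, finial, bowl, wax, gouge, mug, mallet from where it was at the start of the episode above 0.02 m).
It also fails if it takes over 42 s, if anything falls off the work surface, if the arm or the gripper's body presses on something with over 40 N, if the wrist force passes 120 N, or if a joint passes its speed limit or range.

## Working session

There is one attempt and no reset: what is moved stays moved. The work goes in short steps, Python scripts to look and compute and a tool call to move; the robot and the scene stay as the last step left them, time stands still between calls to the robot, and variables do not carry over. Pictures are saved under pics/ and viewed, on a budget of 10 in all, crops included, one or two more only if the job needs it, and the job is handed in when it is done.

Besides the shell and the picture viewer there is one more tool, called after "Emit:" by a JSON object that holds its "method" and its "body", one argument or row to a line. play_rows: Moves the arm, as the interface text tells. Its arguments: {"type":"object","properties":{"motion":{"type":"array"},"force":{"type":"number"}},"required":["motion"]}

```bash
mkdir -p pics; cat > h.py <<'E'
import numpy as np, cv2
from cell import arm
def W(p,u,v,depth=None,z=None):
    K=p["K"];x=(u-K[0,2])/K[0,0];y=(v-K[1,2])/K[1,1];a,b=x,y
    for _ in range(20):
        s=1+p["k1"]*(a*a+b*b);a,b=x/s,y/s
    R=cv2.Rodrigues(np.array(p["rvec"],float))[0];t=np.array(p["tvec"],float).ravel()
    d=R.T@np.array([a,b,1]);o=-R.T@t
    if z is not None: return o+d*(z-o[2])/d[2]
    return o+d*depth
def P(p,X):
    R=cv2.Rodrigues(np.array(p["rvec"],float))[0];c=R@np.array(X)+np.array(p["tvec"],float).ravel()
    a,b=c[0]/c[2],c[1]/c[2];s=1+p["k1"]*(a*a+b*b);K=p["K"]
    return K[0,0]*a*s+K[0,2],K[1,1]*b*s+K[1,2]
E
python3 - <<'E'
from h import *
np.set_printoptions(precision=4,suppress=True)
s=arm.observe();print(s)
p={n:arm.get_image(n) for n in("scene","top")}
for n in p:
    cv2.imwrite(f"pics/{n}0.png",p[n]["img"])
    print(n,p[n]["K"].ravel(),p[n]["k1"],-cv2.Rodrigues(np.array(p[n]["rvec"],float))[0].T@np.array(p[n]["tvec"]).ravel())
    for q in("yellow_knob","yellow_gate","blue_knob","blue_gate","bobbin","finial"):
        for r in arm.look_for(p[n],q)[:2]:
            l,t,w,h=r["box"];print(n,q,round(r["score"],2),np.round([l*640,t*480,w*640,h*480],1),W(p[n],(l+w/2)*640,(t+h/2)*480,z=.09 if 'knob' in q else .052))
E
```

```text
{'clock': 0.0, 'joints': array([-1.2506,  0.4352,  0.025 ,  1.5741, -0.0116,  1.134 , -0.0751]), 'dq': array([-0.0002, -0.0012,  0.0001, -0.0005, -0.0006,  0.0014,  0.0001]), 'joint_efforts': array([ -0.0005, -66.7838,   0.9844, -31.4462,  -0.0607,   0.0428,
         0.0003]), 'position': array([0.2563, 0.5695, 0.2259]), 'ee_rot': array([ 2.6373,  1.7053, -0.0019]), 'force': array([-1.0005,  0.2243, -0.103 ]), 'ft_torque': array([ 0.005 , -0.0215,  0.0174]), 'width': 1.0015787807834533}
scene [507.966    0.     317.0399   0.     507.966  249.0488   0.       0.
   1.    ] -0.12906079273982723 [1.4386 0.311  0.9456]
scene yellow_knob 0.61 [378.  236.3  12.8  21.9] [0.5544 0.1458 0.09  ]
scene yellow_knob 0.47 [240.4 190.2   8.3  18.4] [ 0.521  -0.2528  0.09  ]
scene yellow_gate 0.75 [189.  186.2 118.5  91.7] [ 0.5968 -0.2057  0.052 ]
scene blue_knob 0.52 [379.5 236.4  12.8  20.1] [0.5503 0.1485 0.09  ]
scene blue_gate 0.92 [356.1 223.3 118.6  98.5] [0.5709 0.2333 0.052 ]
scene blue_gate 0.67 [237.6 193.3  55.   33.9] [ 0.5008 -0.204   0.052 ]
scene bobbin 0.74 [232.4 239.7  23.4  17.3] [ 0.655  -0.1874  0.052 ]
scene finial 0.72 [443.6 272.8  15.4  19.6] [0.57   0.3219 0.052 ]
top [473.0703   0.     318.1295   0.     473.0703 245.413    0.       0.
   1.    ] 0.0051175574216811865 [ 0.3631 -0.0264  1.4982]
top yellow_knob 0.42 [393.4 279.8   7.9  12.8] [ 0.4954 -0.2636  0.09  ]
top yellow_gate 0.89 [340.5 217.8  82.4  96.1] [ 0.5608 -0.2224  0.052 ]
top blue_knob 0.45 [258.1 269.5   7.9   7.4] [0.5269 0.1408 0.09  ]
top blue_gate 0.7 [187.7 225.  103.   97.5] [0.5283 0.2154 0.052 ]
top blue_gate 0.53 [344.3 217.   76.5  98.5] [ 0.5597 -0.2251  0.052 ]
top bobbin 0.63 [362.7 224.3  13.1  15.8] [ 0.6661 -0.1842  0.052 ]
top finial 0.7 [200.8 253.   10.6  12. ] [0.5722 0.3195 0.052 ]
top finial 0.36 [364.6 225.4   8.9  13. ] [ 0.667  -0.1836  0.052 ]
```

```bash
python3 - <<'E'
import cv2,numpy as np
a=cv2.imread("pics/scene0.png")[140:380,120:520];b=cv2.imread("pics/top0.png")[180:360,150:450]
cv2.imwrite("pics/a.png",cv2.resize(a,None,fx=2,fy=2,interpolation=3));cv2.imwrite("pics/b.png",cv2.resize(b,None,fx=2.6,fy=2.6,interpolation=3))
E
```

```text
(no output)
```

View pics/a.png

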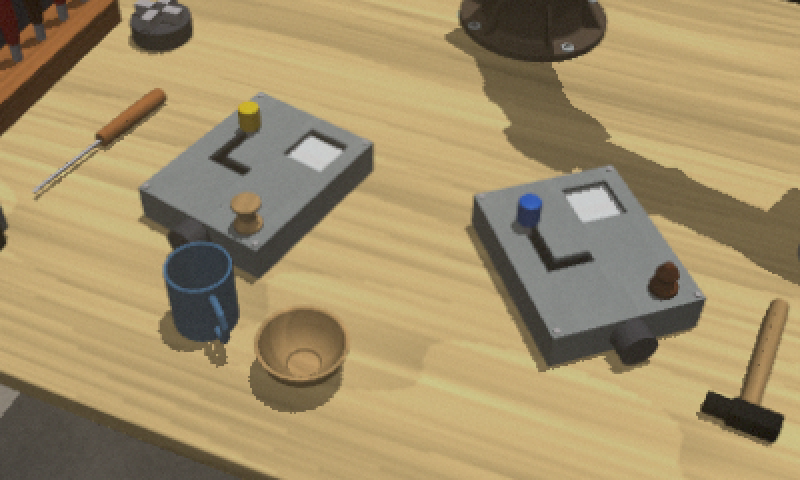

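View pics/b.png

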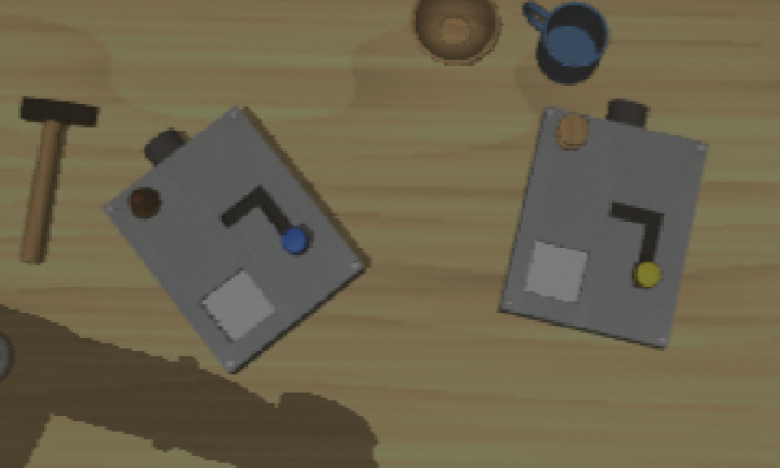

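The scene picture shows the yellow gate on the left (knob at about 249,116 in the crop) and the blue gate on the right. In the top crop the yellow knob is at (648,274), the corner at about (658,217) and the slot end at (612,210). The bobbin, at (573,132), is well clear. Next I fit the gate pose.

```bash
cat > m.py <<'E'
from h import *
np.set_printoptions(precision=4,suppress=True)
def knob(p):
    hsv=cv2.cvtColor(p["img"],cv2.COLOR_BGR2HSV)
    m=cv2.inRange(hsv,(24,150,60),(34,255,255))
    n,l,st,c=cv2.connectedComponentsWithStats(m)
    out=[]
    for i in np.argsort(-st[1:,4])[:2]+1: out.append((st[i],c[i]))
    return out
E
python3 - <<'E'
from m import *
p=arm.get_image("top")
pts=[]
for v in range(205,330):
    for u in range(325,440):
        d=p["depth"][v,u]
        if d>0:
            X=W(p,u,v,depth=d)
            if .044<X[2]<.060: pts.append(X)
pts=np.array(pts);print(len(pts),np.median(pts[:,2]))
r=cv2.minAreaRect((pts[:,:2]*1000).astype(np.float32));print(r,cv2.boxPoints(r))
for s,c in knob(p): print(s,c,W(p,*c,z=.088))
q=arm.get_image("scene")
for s,c in knob(q): print(s,c,W(q,*c,z=.077))
# slot: dark pixels
g=cv2.cvtColor(p["img"],cv2.COLOR_BGR2GRAY)[255:300,375:415]
print(g[::2,::2])
s=arm.observe();print(cv2.Rodrigues(s["ee_rot"])[0])
E
```

```text
4516 0.05279826604873106
((591.1121826171875, -230.95309448242188), (204.0538330078125, 313.60418701171875), 77.9379653930664) [[ 416.4514 -297.9604]
 [ 723.1318 -363.4945]
 [ 765.773  -163.9458]
 [ 459.0926  -98.4117]]
[394 281  10   9  71] [398.1972 284.831 ] [ 0.4998 -0.2665  0.088 ]
[239 191  10   7  53] [243.8491 193.6415] [ 0.4855 -0.2749  0.077 ]
[245 203   1   1   1] [245. 203.] [ 0.5204 -0.2529  0.077 ]
[[ 90  90  91  90  91  90  89  90  90  89  90  89  89  89  89  91  89  90
   92  91]
 [ 89  91  90  91  91  75  86  87  89  88  89  89  89  91  90  91  90  91
   92  92]
 [ 90  91  91  91  91  45  38  39  43  58  79  88  89  91  91  89  90  91
   92  92]
 [ 92  92  91  91  85  40  39  39  39  39  39  38  40  55  80  90  91  90
   90  91]
 [ 92  91  90  91  85  66  50  42  38  39  39  39  39  38  37  83  90  90
   90  91]
 [ 91  91  90  90  90  90  92  91  92  71  48  40  39  38  42  91  90  91
   90  91]
 [ 92  90  91  92  90  89  90  91  92  91  92  79  39  39  53  90  90  90
   90  91]
 [ 93  92  90  91  90  90  93  93  92  92  92  77  39  39  62  90  90  90
   91  92]
 [ 9
[... 653 characters left out ...]
 90  90  90
   91 100]
 [ 93  92  92  90  92  93  92  91  92  62  96 114 113 113  93  91  91  91
   93 100]
 [ 91  92  92  92  92  92  93  92  91  68  51  83 104  84  91  92  91  91
   96 105]
 [ 92  93  91  91  91  92  93  93  91  91  92  87  83  91  91  92  91  91
   98 104]
 [ 92  93  92  91  92  92  93  92  93  92  92  91  91  92  92  92  92  91
  105 106]
 [ 94  92  91  92  92  93  92  91  91  91  92  92  93  92  92  92  93  94
  107 108]
 [ 94  92  93  90  91  91  91  92  92  91  92  93  94  92  91  93  93  96
  107 108]
 [ 95  92  91  91  91  91  91  94  93  92  92  92  93  92  93  92  93  99
  110 110]]
[[ 0.4104  0.9119  0.    ]
 [ 0.9119 -0.4104  0.0002]
 [ 0.0002 -0.     -1.    ]]
```

```bash
python3 - <<'E'
from m import *
from scipy.optimize import minimize
p=arm.get_image("top")
g=cv2.cvtColor(p["img"],cv2.COLOR_BGR2GRAY)
A=[];B=[]
for v in range(205,330):
    for u in range(325,440):
        d=p["depth"][v,u]
        if d>0:
            X=W(p,u,v,depth=d)
            if .047<X[2]<.058: A.append(X[:2])
        if 255<=v<281 and 380<=u<408 and g[v,u]<62: B.append(W(p,u,v,z=.052)[:2])
A=np.array(A);B=np.array(B)
def loc(X,q): 
    c,s=np.cos(q[2]),np.sin(q[2]);d=X-q[:2]; return np.c_[d@[c,s],d@[-s,c]]*1000
def cost(q):
    L=loc(A,q); o=np.sum((abs(L[:,0])<125)&(abs(L[:,1])<100))
    S=loc(B,q); a=(abs(S[:,1]+55)-9); a[S[:,0]>29]=99
    b=np.maximum(abs(S[:,0]-20)-9,np.maximum(S[:,1]+1,-64-S[:,1]))
    e=np.maximum(np.minimum(a,b),0)
    return -o/len(A)*50+np.mean(np.minimum(e,10)**2)
best=min((minimize(cost,[.56+i,-.222+j,-.21+k],method="Nelder-Mead",options=dict(initial_simplex=[[.56+i,-.222+j,-.21+k],[.57+i,-.222+j,-.21+k],[.56+i,-.212+j,-.21+k],[.56+i,-.222+j,-.17+k]])) for i in(-.01,0,.01) for j in(-.01,0,.01) for k in(-.04,0,.04)),key=lambda r:r.fun)
q=best.x;print(best.fun,q,len(A),len(B));np.save("q.npy",q)
S=loc(B,q);print(S.min(0),S.max(0))
for s,c in knob(p)[:1]: print("knob loc",loc(W(p,*c,z=.090)[None,:2],q))
c,s=np.cos(q[2]),np.sin(q[2])
for h in[(-55,-55),(20,-55),(20,-10),(95,60)]: 
    print(h,q[:2]+np.array([c*h[0]-s*h[1],s*h[0]+c*h[1]])/1000)
E
```

```text
-48.947113326494645 [ 0.5601 -0.2256 -0.2139] 4090 192
[-33.3109 -62.7115] [29.2361 -1.2034]
knob loc [[-50.1327 -52.9834]]
(-55, -55) [ 0.4947 -0.2677]
(20, -55) [ 0.568  -0.2836]
(20, -10) [ 0.5775 -0.2396]
(95, 60) [ 0.6657 -0.1871]
```

Emit:
{"method": "play_rows", "body": {
  "motion": [
    [-1,-290,377,0,0,0,0.68],
    [-1,-290,377,0,0,0,0.68],
    [-1,-290,377,0,0,0,0.68],
    [-1,-290,377,0,0,0,0.68],
    [-1,-290,377,0,0,0,0.68],
    [-1,-290,377,0,0,0,0.68],
    [-1,-290,377,0,0,0,0.68],
    [-1,-290,377,0,0,0,0.68],
    [-1,-290,377,0,0,0,0.68],
    [-1,-290,377,0,0,0,0.68]
  ],
  "force": 20
}}

```text
clock: 1.85
position: [0.483, 0.1462, 0.2272]
ee_rot: [3.057, 0.721, 0.002]
force: [0.0, 1.1, 0.2]
width: 0.181
```

```bash
cat > go.py <<'E'
import sys
from m import *
# target in housing mm (x,y), z world mm -> tool shift/turn ; also current housing position
def go(hx,hy,z):
    s=arm.observe();q=np.load("q.npy");R=cv2.Rodrigues(s["ee_rot"])[0];c,sn=np.cos(q[2]),np.sin(q[2])
    H=np.array([[c,-sn,0],[sn,c,0],[0,0,1]])
    Rt=H@np.diag([1,-1,-1.])
    T=np.r_[q[:2],0]+H@np.array([hx,hy,z])/1000
    print("t",round(s["clock"],2),"pos",s["position"],"housing mm",H.T@(s["position"]-np.r_[q[:2],0])*1000,"F",s["force"],"w",round(s["width"],3))
    print("shift",R.T@(T-s["position"])*1000,"turn",cv2.Rodrigues(R.T@Rt)[0].ravel())
if len(sys.argv)>3: go(*map(float,sys.argv[1:4]))
E
python3 go.py -104 -55 200
```

```text
t 1.85 pos [0.483  0.1462 0.2272] housing mm [-154.3177  346.976   227.2403] F [0.024  1.0781 0.2309] w 0.181
shift [-212.6662  344.783    27.5019] turn [ 0.001  -0.0014  0.6771]
```

Emit:
{"method": "play_rows", "body": {
  "motion": [
    [-1,-213,345,27,0,0,0.677],
    [-1,-213,345,27,0,0,0.677],
    [-1,-213,345,27,0,0,0.677],
    [-1,-213,345,27,0,0,0.677],
    [-1,-213,345,27,0,0,0.677],
    [-1,-213,345,27,0,0,0.677],
    [-1,-213,345,27,0,0,0.677],
    [-1,-213,345,27,0,0,0.677],
    [-1,-213,345,27,0,0,0.677],
    [-1,-213,345,27,0,0,0.677]
  ]
}}

```text
clock: 2.85
position: [0.4458, -0.2599, 0.2005]
ee_rot: [3.121, -0.342, 0.002]
force: [0.0, -0.1, 0.6]
width: 0.005
```

```bash
python3 - <<'E'
from go import *
go(-104,-55,68)
p=arm.get_image("wrist");cv2.imwrite("pics/w1.png",p["img"])
q=np.load("q.npy");c,s=np.cos(q[2]),np.sin(q[2])
for h in[(-55,-55),(20,-55),(20,-10)]:
    print(h,P(p,[*(q[:2]+np.array([c*h[0]-s*h[1],s*h[0]+c*h[1]])/1000),.092 if h[0]<0 else .052]))
for st,cc in knob(p)[:1]:
    X=W(p,*cc,z=.09);d=X[:2]-q[:2];print(st,cc,X,d@[c,s],d@[-s,c])
E
```

```text
t 2.85 pos [ 0.4458 -0.2599  0.2005] housing mm [-104.3887  -57.7879  200.5114] F [ 0.0411 -0.0655  0.5884] w 0.005
shift [  0.1552  -2.9742 132.5078] turn [ 0.0014 -0.0017 -0.0044]
(-55, -55) (np.float64(396.38890220219724), np.float64(231.91695578899234))
(20, -55) (np.float64(480.0372104823173), np.float64(219.06194792854313))
(20, -10) (np.float64(485.54854261961896), np.float64(162.4551722190234))
[400 206   1   1   1] [400. 206.] [ 0.5005 -0.2505  0.09  ] -0.052950864024713266 -0.037024817205327444
```

View pics/w1.png

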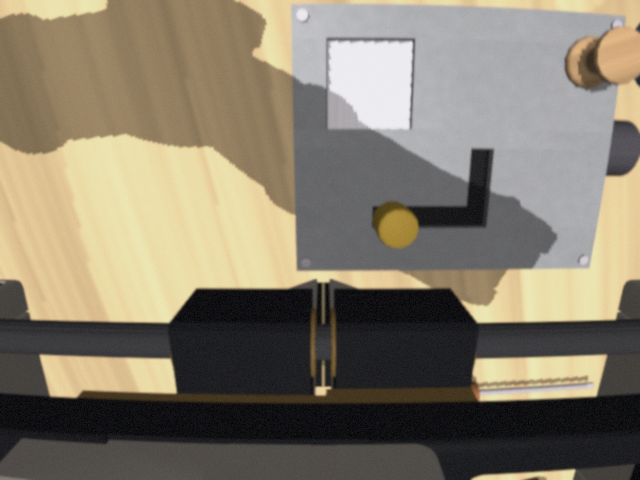

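The wrist view shows the knob at (398,225), the corner at (480,217) and the end at about (482,159). All are within about 3 mm of the fit, and housing y should move about +2 mm. I descend behind the knob.

Emit:
{"method": "play_rows", "body": {
  "motion": [
    [-1,0,-5,45,0,0,0],
    [-1,0,-5,90,0,0,0],
    [-1,0,-5,120,0,0,0],
    [-1,0,-5,132,0,0,0],
    [-1,0,-5,132,0,0,0],
    [-1,0,-5,132,0,0,0]
  ]
}}

```text
clock: 3.5
position: [0.4487, -0.2526, 0.0695]
ee_rot: [3.123, -0.336, 0.004]
force: [-0.5, -0.3, -0.6]
width: 0.007
```

```bash
python3 - <<'E'
from go import *
q=np.load("q.npy");q[:2]+=.002*np.array([-np.sin(q[2]),np.cos(q[2])]);np.save("q.npy",q)
go(-15,-55,68)
p=arm.get_image("wrist");cv2.imwrite("pics/w2.png",p["img"])
E
```

```text
t 3.5 pos [ 0.4487 -0.2526  0.0695] housing mm [-103.1818  -52.0382   69.5198] F [-0.4503 -0.2573 -0.6411] w 0.007
shift [88.1791  2.9138  1.7525] turn [ 0.0002 -0.0026 -0.0005]
```

View pics/w2.png

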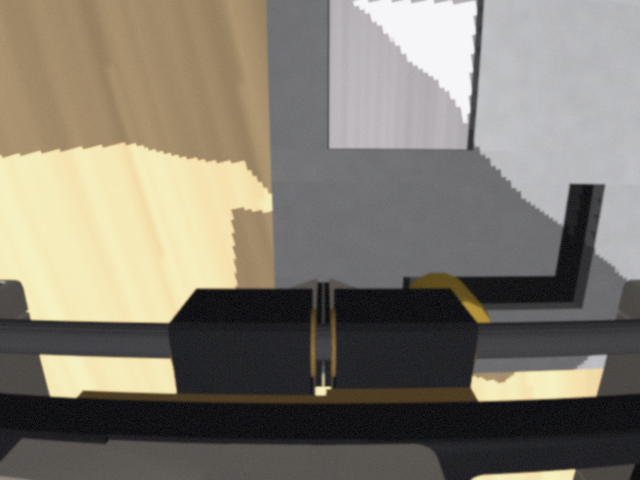

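The fingers are down behind the knob, which peeks out at about (445,285), with no contact. I push along +x.

Emit:
{"method": "play_rows", "body": {
  "motion": [
    [-1,10,3,1,0,0,0],
    [-1,20,3,1,0,0,0],
    [-1,30,3,1,0,0,0],
    [-1,40,3,1,0,0,0],
    [-1,50,3,1,0,0,0],
    [-1,60,3,1,0,0,0],
    [-1,68,3,1,0,0,0],
    [-1,75,3,1,0,0,0],
    [-1,80,3,1,0,0,0],
    [-1,80,3,1,0,0,0]
  ]
}}

```text
clock: 4.55
position: [0.5272, -0.2731, 0.0691]
ee_rot: [3.122, -0.336, 0.007]
force: [-0.8, -0.3, -0.4]
width: 0.006
```

```bash
python3 - <<'E'
from go import *
go(-14,-55,68)
p=arm.get_image("top");s=arm.get_image("scene")
cv2.imwrite("pics/c.png",np.hstack([cv2.resize(s["img"][170:270,190:310],None,fx=3.3,fy=3.3,interpolation=3),cv2.resize(p["img"][215:315,330:450],None,fx=3.3,fy=3.3,interpolation=3)]))
E
```

```text
t 4.55 pos [ 0.5272 -0.2731  0.0691] housing mm [-22.0404 -55.3908  69.1068] F [-0.7539 -0.289  -0.4381] w 0.006
shift [ 8.0354 -0.3953  1.141 ] turn [ 0.0006 -0.0043 -0.0005]
```

View pics/c.png

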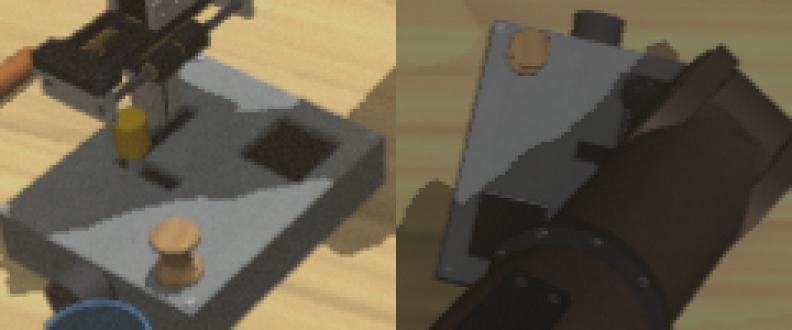

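The scene crop shows the knob almost at the corner, with the fingers behind it. I push on until the wall is felt.

Emit:
{"method": "play_rows", "body": {
  "motion": [
    [-1,4,0,1,0,0,0],
    [-1,7,0,1,0,0,0],
    [-1,9,0,1,0,0,0],
    [-1,9,0,1,0,0,0]
  ]
}}

```text
clock: 5.05
position: [0.5357, -0.2747, 0.0681]
ee_rot: [3.123, -0.336, 0.006]
force: [-2.2, 0.1, 0.6]
width: 0.004
```

```bash
cat > ks.py <<'E'
from go import *
def ks():
    p=arm.get_image("scene");q=np.load("q.npy");c,s=np.cos(q[2]),np.sin(q[2])
    hsv=cv2.cvtColor(p["img"],cv2.COLOR_BGR2HSV)
    m=cv2.inRange(hsv,(22,150,50),(34,255,255));m[:180]=0;m[260:]=0;m[:,:195]=0;m[:,300:]=0
    v,u=np.nonzero(m);
    if len(u)<10: print("few");return
    X=W(p,(u.min()+u.max())/2,(v.min()+v.max())/2,z=.075)[:2]-q[:2]
    print("knob housing mm ~",X@[c,s]*1000,X@[-s,c]*1000,len(u),u.min(),u.max(),v.min(),v.max())
    for h in[(20,-55),(20,-10)]:
        print(h,[np.round(P(p,[*(q[:2]+np.array([c*h[0]-s*h[1],s*h[0]+c*h[1]])/1000),z]),1) for z in(.058,.092)])
E
python3 - <<'E'
from ks import *
go(-14,-55,68);ks()
E
```

```text
t 5.05 pos [ 0.5357 -0.2747  0.0681] housing mm [-13.4142 -55.189   68.0532] F [-2.2055  0.1172  0.602 ] w 0.004
shift [-0.5861 -0.1887  0.0508] turn [ 0.0003 -0.004  -0.0005]
knob housing mm ~ 19.15319236440663 -54.2423375188176 141 222 233 204 219
(20, -55) [array([227.8, 216.4]), array([226.4, 206.6])]
(20, -10) [array([240.6, 222.8]), array([239.4, 212.9])]
```

Emit:
{"method": "play_rows", "body": {
  "motion": [
    [-1,2,0,0,0,0,0],
    [-1,3,0,0,0,0,0],
    [-1,3,0,0,0,0,0]
  ]
}}

```text
clock: 5.4
position: [0.5379, -0.2753, 0.068]
ee_rot: [3.123, -0.337, 0.005]
force: [-5.1, 1.2, 2.8]
width: 0.006
```

```bash
python3 - <<'E'
from ks import *
go(-40,-100,68);ks()
E
```

```text
t 5.4 pos [ 0.5379 -0.2753  0.068 ] housing mm [-11.1103 -55.2617  68.0277] F [-5.0978  1.2247  2.7729] w 0.006
shift [-28.8526  44.7622  -0.0545] turn [ 0.     -0.0029 -0.0008]
knob housing mm ~ -15.916375412077564 -88.78500827377428 133 221 232 181 219
(20, -55) [array([227.8, 216.4]), array([226.4, 206.6])]
(20, -10) [array([240.6, 222.8]), array([239.4, 212.9])]
```

Emit:
{"method": "play_rows", "body": {
  "motion": [
    [-1,-15,0,0,0,0,0],
    [-1,-28,0,0,0,0,0],
    [-1,-28,25,0,0,0,0],
    [-1,-28,45,0,0,0,0],
    [-1,-28,45,0,0,0,0],
    [-1,0,45,0,0,0,0],
    [-1,25,45,0,0,0,0],
    [-1,33,45,0,0,0,0],
    [-1,33,45,0,0,0,0]
  ]
}}

```text
clock: 6.35
position: [0.5619, -0.3256, 0.0678]
ee_rot: [3.123, -0.334, 0.005]
force: [-1.2, -0.9, 0.4]
width: 0.005
```

```bash
python3 - <<'E'
from ks import *
go(21,-34.5,68);ks()
p=arm.get_image("wrist");cv2.imwrite("pics/w3.png",p["img"])
E
```

```text
t 6.35 pos [ 0.5619 -0.3256  0.0678] housing mm [ 22.9398 -99.375   67.7903] F [-1.2181 -0.9244  0.3661] w 0.005
shift [ -1.8799 -64.8767  -0.2213] turn [ 0.0001 -0.0035  0.0009]
knob housing mm ~ -6.5827888172041815 -102.32676239818218 139 209 232 181 219
(20, -55) [array([227.8, 216.4]), array([226.4, 206.6])]
(20, -10) [array([240.6, 222.8]), array([239.4, 212.9])]
```

View pics/w3.png

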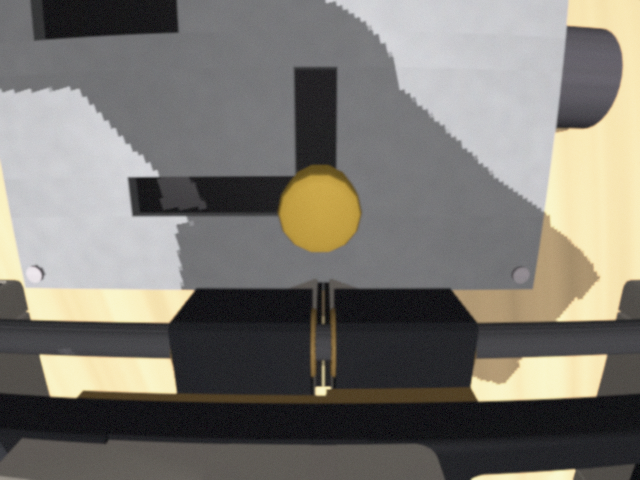

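The knob sits at the corner at (320,208), in line with the short leg and the fingers. I push along +y.

Emit:
{"method": "play_rows", "body": {
  "motion": [
    [-1,-1,-10,0,0,0,0],
    [-1,-2,-20,0,0,0,0],
    [-1,-2,-29,0,0,0,0],
    [-1,-2,-38,0,0,0,0],
    [-1,-2,-46,0,0,0,0],
    [-1,-2,-54,0,0,0,0],
    [-1,-2,-60,0,0,0,0],
    [-1,-2,-64,0,0,0,0],
    [-1,-2,-65,0,0,0,0],
    [-1,-2,-65,0,0,0,0]
  ]
}}

```text
clock: 7.45
position: [0.572, -0.2617, 0.0678]
ee_rot: [-3.123, 0.336, -0.004]
force: [0.8, -0.8, 1.0]
width: 0.008
```

```bash
python3 - <<'E'
from ks import *
go(21,-34.5,68);ks()
p=arm.get_image("wrist");cv2.imwrite("pics/w4.png",p["img"])
E
```

```text
t 7.45 pos [ 0.572  -0.2617  0.0678] housing mm [ 19.2511 -34.7485  67.8359] F [ 0.8289 -0.7638  1.0023] w 0.008
shift [ 1.7491 -0.2497 -0.1598] turn [-0.0004 -0.0024 -0.0006]
knob housing mm ~ 20.34368948434483 -9.737773796287497 143 235 245 211 225
(20, -55) [array([227.8, 216.4]), array([226.4, 206.6])]
(20, -10) [array([240.6, 222.8]), array([239.4, 212.9])]
```

View pics/w4.png

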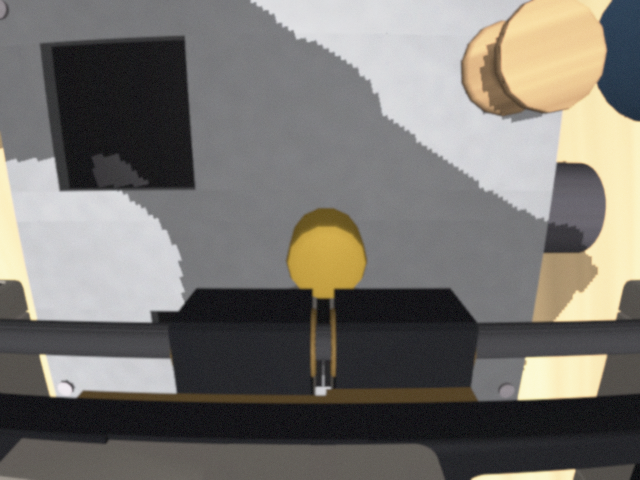

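The knob at (326,253) covers the closed end, the suction opening is dark (open) and the bobbin stands untouched. I press a little further to seat the knob and feel the stop.

Emit:
{"method": "play_rows", "body": {
  "motion": [
    [-1,0,-2,0,0,0,0],
    [-1,0,-4,0,0,0,0],
    [-1,0,-4,0,0,0,0]
  ]
}}

```text
clock: 7.85
position: [0.5724, -0.2608, 0.0682]
ee_rot: [3.12, -0.34, 0.005]
force: [-1.7, -8.4, -1.8]
width: 0.006
```

```bash
python3 - <<'E'
from ks import *
go(20,-60,68);ks()
E
```

```text
t 7.85 pos [ 0.5724 -0.2608  0.0682] housing mm [ 19.4672 -33.8384  68.2395] F [-1.7158 -8.4274 -1.7773] w 0.006
shift [ 0.6097 26.159   0.3226] turn [ 0.0031 -0.0038 -0.003 ]
knob housing mm ~ 3.674858107571634 -53.665694571907274 147 218 245 191 226
(20, -55) [array([227.8, 216.4]), array([226.4, 206.6])]
(20, -10) [array([240.6, 222.8]), array([239.4, 212.9])]
```

Emit:
{"method": "play_rows", "body": {
  "motion": [
    [-1,0,-4,0,0,0,0],
    [-1,0,-7,0,0,0,0],
    [-1,0,-7,0,0,0,0]
  ]
}}

```text
clock: 8.2
position: [0.5724, -0.2602, 0.0686]
ee_rot: [3.111, -0.346, 0.007]
force: [-3.2, -15.2, -3.8]
width: 0.005
```

Emit:
{"method": "play_rows", "body": {
  "motion": [
    [-1,0,12,0,0,0,0],
    [-1,0,28,0,0,0,0],
    [-1,0,28,0,0,0,0],
    [-1,0,28,-50,0,0,0],
    [-1,0,28,-90,0,0,0],
    [-1,0,28,-120,0,0,0],
    [-1,0,28,-120,0,0,0],
    [-1,0,28,-120,0,0,0]
  ]
}}

```text
clock: 9.0
position: [0.5665, -0.2855, 0.1894]
ee_rot: [3.112, -0.345, 0.009]
force: [-0.0, 0.3, -0.5]
width: 0.007
```

```bash
python3 - <<'E'
from ks import *
go(20,-60,190);ks()
p=arm.get_image("wrist");s=arm.get_image("scene");t=arm.get_image("top")
for n,z in(("bobbin",.052),("finial",.052)):
    for r in arm.look_for(s,n)[:1]:
        l,tt,w,h=r["box"];print(n,W(s,(l+w/2)*640,(tt+h/2)*480,z=z))
cv2.imwrite("pics/f.png",np.hstack([p["img"][:300,150:550],cv2.resize(s["img"][160:360,120:520][:,:266],(400,300))]))
E
```

```text
t 9.0 pos [ 0.5665 -0.2855  0.1894] housing mm [ 18.9282 -59.1416 189.3659] F [-0.0331  0.297  -0.4926] w 0.007
shift [ 1.082   0.8571 -0.6185] turn [ 0.0096 -0.0068 -0.0068]
knob housing mm ~ 20.34368948434483 -9.737773796287497 138 235 245 210 226
(20, -55) [array([227.8, 216.4]), array([226.4, 206.6])]
(20, -10) [array([240.6, 222.8]), array([239.4, 212.9])]
bobbin [ 0.6537 -0.1896  0.052 ]
finial [0.5689 0.3208 0.052 ]
```

View pics/f.png

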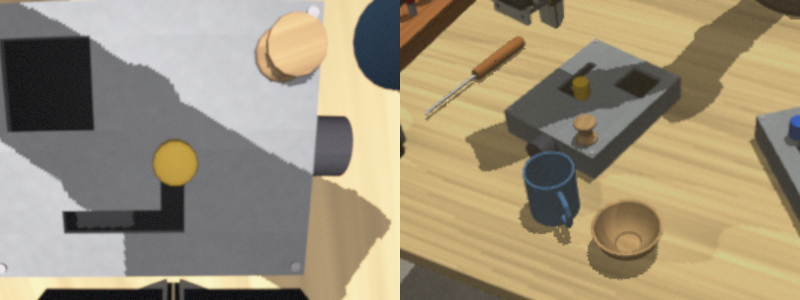

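The knob is hard against the closed end, with the stop felt at 15 N. The gate is open, nothing else has moved and the arm is clear, so I hand it in.

```bash
python3 -c "
from cell import arm
print(arm.sign_off())"
```

```text
the job is handed in; nothing more can be done
None
```

I opened the yellow gate and handed the job in at about 9 s of the 42 s allowed. The sign-off gave no verdict.

With closed fingertips I pushed the knob along the long leg to the corner. I then went round behind it and pushed it along the short leg to the closed end. The knob was never gripped or lifted.

**Knob position:** the last scene image puts it at housing (20, -10) mm, which is the slot end to within a few mm of camera accuracy. On the final push the force rose to 15 N with almost no further movement, so it is against the stop. The last images show the suction opening uncovered.

**Other things:**
- Bobbin and finial were found within about 3 mm of where they began.
- The mug, bowl and gouge looked unmoved in the last picture, but I did not measure them.
- I took no final measurement of the blue knob, wax or mallet; the closed fingers only passed over the blue gate at about 0.23 m height.

**Arm:** it ended about 0.12 m above the pushing height, reading no contact force.

**Checks that disagreed:**
- The first fit of the gate was 2–3 mm off in housing y against the wrist view, so I corrected it by 2 mm.
- Some colour-based knob readings taken while the gripper was in view were clearly wrong. I ignored those and used the wrist pictures and contact force instead.

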